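# Clamp the shoe last on the cobbler's bench

### The arm

A 6-joint arm with a two-finger parallel gripper is mounted at the origin on the work surface. World frame = base frame: x ahead of the robot, y to its left, z up, the work surface at z = 0. Lengths are in mm, angles in rad, forces in N, time in s.
With the tool pointing down it reaches from about 350 to 975 mm from the base axis. Payload 7.1 kg.
Tool frame: the origin (TCP) lies midway between the tips of the shut fingers; the grasp point (between the pads) lies pinch_z behind it (pinch_z is the distance from the TCP to the grasp point, in mm); z points along the fingers, y is the line along which they close (so a half turn about z gives the same grasp; the last joint's range is limited). The gripper opens to 88 mm and grips with 3 to 60 N. Pads are 20 mm wide; open, the fingers measure 115 mm over their backs; the gripper's body (75 mm by 178 mm) begins 61 mm behind the grasp point.
Start: joints at [-1.205, 0.423, 1.63, -0, 1.089, -0.019], TCP at [234.625, -579.272, 222.675] pointing down, gripper open.
Joint ranges: [-3, 3], [-0.9, 2.11], [0.09, 2.58], [-1.31, 4.45], [0.11, 2.69], [-2.54, 2.54]. Speed limits (rad/s): [2.39, 2.39, 3.01, 3.14, 3.14, 3.14].

### API

Orientations are given as a rotation vector (axis times angle).
In Python, from workcell import get_obs, get_image, close_job, pinch_z gives the robot as it stands.
- The arm moves only by the tool jog_arm, never from a script. Its argument "commands" is a list of rows, each a list of 3 entries, a list of its own where there are three numbers: the gripper command: -1 is shut, 1 is fully open, values between are in proportion, then the shift along the tool's x, y, z as a fraction of full scale, then the turn, a rotation vector about the tool's x, y, z as a fraction of full scale. In form: [[gripper, [tx, ty, tz], [rx, ry, rz]], ...]. A call has 1 to 10 rows; each row shifts and turns the commanded pose from where the row before left it, along the tool's axes as they then stand; what a row does not reach is not made up. Full scale, the value 1, is 0.1 m for a shift and 45 degrees for a turn. A row lasts 1/10 s, in which the tool goes at most 50 mm and 8.59 degrees, less where a joint would pass 70% of its speed; a pose out of reach is approached as far as the arm can. A call with a number of a shift or a turn outside -1 to 1 is refused whole. A call with a gripper value outside its range is refused whole. The fingers move at their own pace and stop on an object; the grip force is fixed at half the most. Time passes only in rows, so rows that do not move let the fingers close. It gives the time, the measured TCP pose, the force, the opening and the grip force at its end, in the units of the state.
- get_obs(): the state, without advancing time (a new reading comes with each control period).
- get_image(name): name is "side" or "top" or "wrist"; returns a dict with "image" (420x560x3 uint8, blue, green, red), "z_map" (420x560 float32, mm along the optical axis (not along the pixel's ray), 0 where there is no reading), "intrinsics" (3x3 intrinsics, pixels), "eye" and "orientation" of the camera in the world; the wrist camera has in their place "mount" (4x4, takes a point from camera to tool coordinates, whose origin is the TCP and whose axes are the flange's). Camera axes: x right, y down, z forward; pixel columns grow to the right and rows downward; lengths in mm; the calibration is good to about 2 mm. The wrist camera is an equidistant fisheye: a pixel r from the principal point sees the ray r / f radians off the axis. A picture is of the moment at which its call begins: read the wrist's pose just before it.
- close_job(): hands the job in; it is judged then, once.
The state is a dict: "t": time; "qpos": joint angles; "qvel": joint speeds; "joint_torque": joint torques, N m; "ee_pos": TCP position; "orientation": TCP orientation; "ft_force": force on the tool from outside, world axes, zero at the start; "moment": the same for the moment, N m; "width": finger opening in mm; "grasp_force": force on a finger pad.
Only numpy, scipy, OpenCV 4.12 (cv2) and the standard library are available. Lean on these libraries where they do the work, as an engineer would, in place of code of your own. Each camera call takes 0.05 s, during which the arm holds its last target. There are 200 camera calls.

### The job

Take the longer of the two wooden shoe lasts and stand it sole down on the bed of the bench clamp, between the fixed fence and the moving jaw, lengthwise along the fence, with its heel right by the heel stop (a finger's width away at most) and its toe pointing away from the stop. Let go of it, and then turn the clamp's butterfly knob clockwise until the jaw grips the last firmly against the fence. Leave the other last, the tin, the jar and the thread spool where they stand.

Things in the scene. Friction and masses are not known exactly. Their poses are not given: they have to be found in the camera images.
- last: The last to clamp: foot-shaped block of pale wood, 180 mm long, 60 wide, 101 high, 0.2 to 0.5 kg, sole down. Origin: middle of the sole; x to the toe, z up; heel end at x = -90, toe tip at +90 mm. Sides straight and 60 mm apart from x = -30 to +40 mm, 28 mm high. It starts on the left or right of the clamp, exchanged at random with short_last.
- last_grip (a point): Grip point in the middle of the long last's upper part, 15 mm heelwards of its origin, 80 mm above its sole; axes as the last's. That part is a straight-sided block 36 mm wide (in y), from x = -60 to +30 mm of the last's origin, 56 to 101 mm above the sole.
- last_toe (a point): Toe tip of the long last: 90 mm ahead (+x) of its origin, 12 mm above its sole.
- short_last: The other last, not to be used: same shape and wood but only 130 mm long, 43 mm wide, 73 mm high. Origin: middle of the sole, x to the toe.
- clamp: Grey steel bench clamp, fixed to the bench. Base plate 250 x 280 mm, 12 mm thick: its top is the bed. Origin: at bench height under the middle of the bed; x along the fence, from heel stop to open end; y from jaw to fence; z up. The knob's wedge housing stands on the -y side (x -35 to 55, y -195 to -105, highest 107 mm): the knob's axis meets its sloping face at (10, -150, 75) mm.
- fence (a point): Middle of the fence's inner face at bed height, at (0, 36, 12) mm in the clamp's frame; axes as the clamp's. The fence is a fixed upright dark bar 160 mm long along x, its top 40 mm above the bed.
- heel_stop (a point): Middle of the heel stop's inner face at bed height, at (-98, -2, 12) mm in the clamp's frame; axes as the clamp's. The stop is a fixed upright dark block across the end of the bed nearer the robot, 60 mm wide in y, its top 38 mm above the bed.
- jaw: Moving jaw, its front a sprung pad: dark upright bar 120 mm long in x, 34 thick in all, top at z = 52 mm. Origin: on the pad's face (towards the fence) with the springs relaxed, mid-length, bench height; axes as the clamp's. Only the knob moves it, to +y, 17 mm per rad; at knob 0 the face is at y = -46 mm of the clamp (82 mm from the fence). The pad can give by 8 mm.
- knob (a joint): Turn of the butterfly knob in rad, clockwise positive seen from above, looking at its face. Starts at 0 to 0.3, range 0 to 2.2. Friction 0.2 N m; it stays where left. The jaw pushes the last to the fence and touches it on both sides at about 1.3 rad; from there the springs press 42 N per further rad, adding 0.7 N m per rad to the knob. At 1.5 rad (8 N, 0.35 N m) it is firm.
- knob_grip (a point): On the knob's axis in the middle of its wings, 29 mm out from the sloping face. z: the axis, out of the face, tilted 35 degrees from vertical towards the clamp's -y. y: along the wings, turning with the knob; at knob 0 up the slope, parallel to the guard. Black wings: a flat bar 76 mm tip to tip, 10 mm thick, 14 to 40 mm out from the face. Pinch across the 10 mm at the middle.
- guard (a point): Middle of the top edge of the steel guard plate beside the knob, on the robot's side of it (clamp's -x), on the face towards the knob. The upright plate is parallel to the knob's axis, 45 mm from it, 85 mm long up the slope and 6 mm thick; its edge rises 40 mm from the sloping face, as high as the knob. The turning wings pass it 7 mm away: fingers must not be opened wide there.
- tin: Round tin, 76 mm across and 85 mm high, standing. Origin: centre of its underside. Leave alone.
- jar: Amber glass jar with a steel cap, 68 mm across and 90 mm high, standing. Origin: centre of its underside. Leave alone.
- spool: Dark wooden thread spool, 52 mm across and 70 mm high, standing. Origin: centre of its underside. Leave alone.
Mind the look-alikes: they are no part of the job. Leave any purple look-alike of the last alone.

How it is judged:
By the outcome, as a careful person would: the job done as asked, in the order asked, and still so for the second after the job is handed in, with the robot touching nothing.
It also fails if it takes over 59 s, if anything falls off the work surface, if the arm or the gripper's body presses on something with over 40 N, if the wrist force passes 120 N, or if a joint passes its speed limit or range.

## Working session

There is one attempt and no reset: what is moved stays moved. The work goes in short steps, Python scripts to look and compute and a tool call to move; the robot and the scene stay as the last step left them, time stands still between calls to the robot, and variables do not carry over. Pictures are saved under pics/ and viewed, at most 10 in all, crops included, and the job is handed in when it is done.

Besides the shell and the picture viewer there is one more tool, called after "Emit:" in YAML: its name, and indented under it one key for each argument. jog_arm: Moves the arm, as the interface text tells. Its arguments: {"type":"object","properties":{"commands":{"type":"array","items":{"type":"array"}}},"required":["commands"]}

```bash
ls; mkdir -p pics
python3 - <<'E'
from workcell import *
import numpy as np,cv2
print(pinch_z if not callable(pinch_z) else pinch_z()); print(get_obs())
for n in("top","side"):
    d=get_image(n); cv2.imwrite(f"pics/{n}0.png",d["image"]); np.savez(f"{n}0.npz",**d)
    print(n,d["intrinsics"].tolist(),d["eye"],d["orientation"])
E
```

```text
pics
18.700000000000003
{'t': 0.0, 'qpos': array([-1.20501449e+00,  4.23830696e-01,  1.63069863e+00,  1.74991821e-05,
        1.08858457e+00, -1.89963844e-02]), 'qvel': array([ 3.10869153e-05, -7.42006200e-04, -1.52800473e-04, -6.99236486e-04,
       -3.70660984e-04, -1.21609166e-03]), 'joint_torque': array([-2.13492662e-03, -5.44621933e+01, -2.73670954e+01,  6.41915970e-02,
        2.27677077e-02, -1.62180290e-04]), 'ee_pos': array([ 234.42638721, -578.76661959,  221.90463729]), 'orientation': array([-3.08215999e+00, -6.00387021e-01,  3.88094440e-04]), 'ft_force': array([ 0.14825353, -0.56591191,  0.60929507]), 'moment': array([0.03062796, 0.02139751, 0.00283724]), 'grasp_force': 0.0, 'width': 87.91547193015582}
top [[474.36931307959253, 0.0, 277.2910253223211], [0.0, 474.36931307959253, 200.59547310806894], [0.0, 0.0, 1.0]] [ 396.63932775  101.7000794  1757.48445218] [-2.22275918  2.16647689 -0.0899772 ]
side [[437.5060079982551, 0.0, 273.9918639943355], [0.0, 437.5060079982551, 207.37003020579945], [0.0, 0.0, 1.0]] [-294.4655659  822.6333622  905.710763 ] [-1.04461423  2.29226427 -1.16437053]
```

View pics/top0.png

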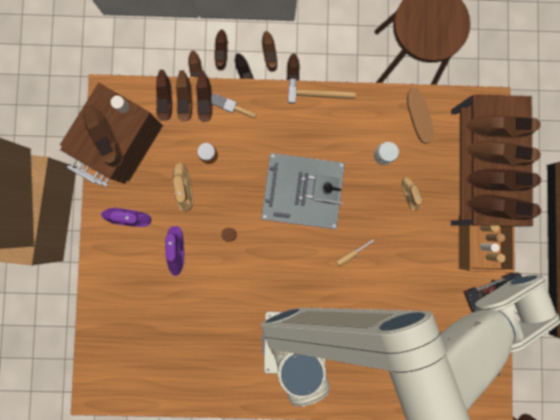

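View pics/side0.png

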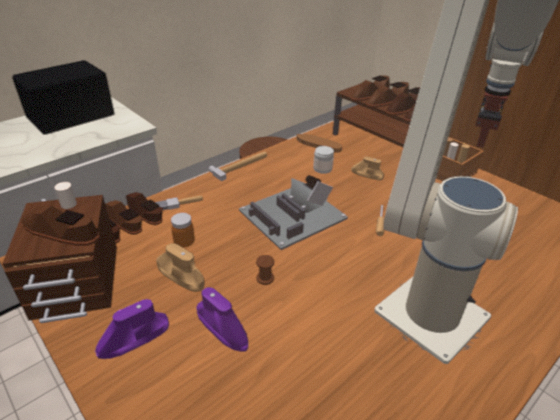

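Top view: the long pale last is at about px (182,187) and the short one at (412,193). The clamp plate is at (304,190), with the fence at (270,185), the heel stop at (282,215) and the knob at (328,188). The purple decoys are on the left. I'll measure roughly now and refine with the wrist camera.

```bash
cat > h.py <<'E'
import numpy as np,cv2
from scipy.spatial.transform import Rotation as R
from workcell import *
def cloud(d,obs=None):
    """world xyz per pixel"""
    K=d["intrinsics"];h,w=d["z_map"].shape
    u,v=np.meshgrid(np.arange(w),np.arange(h));x=(u-K[0,2])/K[0,0];y=(v-K[1,2])/K[1,1];z=d["z_map"].astype(float)
    if "mount" in d:
        r=np.hypot(x,y)+1e-9;s=np.tan(np.minimum(r,1.5))/r;M=d["mount"]
        p=np.stack([x*s*z,y*s*z,z],-1)@M[:3,:3].T+M[:3,3]
        p=p@R.from_rotvec(obs["orientation"]).as_matrix().T+obs["ee_pos"]
    else:
        p=np.stack([x*z,y*z,z],-1)@R.from_rotvec(d["orientation"]).as_matrix().T+d["eye"]
    p[z<=0]=np.nan
    return p
def wrist(name):
    o=get_obs();d=get_image("wrist");cv2.imwrite(f"pics/{name}.png",d["image"]);p=cloud(d,o)
    np.savez(name+".npz",p=p,image=d["image"],K=d["intrinsics"],mount=d["mount"],pos=o["ee_pos"],rv=o["orientation"]);return d,p,o
E
python3 - <<'E'
from h import *
for n in("top","side"):
    d=dict(np.load(n+"0.npz"));p=cloud(d);im=d["image"]
    hsv=cv2.cvtColor(im,cv2.COLOR_BGR2HSV)
    m=(abs(p[...,0]-650)<250)&(p[...,2]>6)&(p[...,2]<130)&(p[...,1]>-300)&(p[...,1]<600)
    k,l,s,c=cv2.connectedComponentsWithStats(m.astype(np.uint8))
    print(n,"table z",np.nanmedian(p[(abs(p[...,0]-400)<60)&(abs(p[...,1]-300)<60)][:,2]))
    for i in range(1,k):
        if s[i,4]<40: continue
        q=p[l==i]; (cx,cy),wh,a=cv2.minAreaRect(q[:,:2].astype(np.float32))
        print(c[i].round(),s[i,4],"xy",round(cx),round(cy),"size",np.round(wh),round(a,1),"zmax",np.nanmax(q[:,2]).round(),"hsv",np.median(hsv[l==i],0))
        if n=="top" or 1:
            hi=q[q[:,2]>np.nanmax(q[:,2])-25]; print("   top centroid",hi.mean(0).round())
E
```

```text
top table z 0.22782314123651304
[153. 127.] 1032 xy 756 529 size [ 75. 299.] 76.2 zmax 130.0 hsv [ 11. 125.  55.]
   top centroid [707. 553. 118.]
[184. 106.] 422 xy 845 429 size [111.  67.] 2.4 zmax 70.0 hsv [ 11. 126.  71.]
   top centroid [835. 428.  56.]
[217. 106.] 793 xy 859 278 size [110. 218.] 8.3 zmax 71.0 hsv [ 11.  78. 120.]
   top centroid [836. 353.  57.]
[292. 100.] 46 xy 889 29 size [30. 23.] 76.5 zmax 33.0 hsv [ 11.   10.5 176.5]
   top centroid [890.  31.  24.]
[208. 153.] 337 xy 678 331 size [64. 77.] 72.4 zmax 103.0 hsv [ 10.   6. 197.]
   top centroid [677. 334.  90.]
[380. 153.] 168 xy 695 -288 size [68. 23.] 0.4 zmax 92.0 hsv [ 37.   9. 150.]
   top centroid [ 695. -290.   81.]
[303. 191.] 4794 xy 553 -18 size [289. 268.] 83.7 zmax 128.0 hsv [ 75.  11. 138.]
   top centroid [549. -83. 111.]
[182. 187.] 743 xy 555 426 size [179.  72.] 8.3 zmax 111.0 hsv [ 17. 118. 158.]
   top centroid [541. 422. 100.]
[138. 218.] 328 xy 439 569 size [63. 63.] 1.6 zmax 111.0 hsv [140. 144. 125.]
   top centroid [434. 583. 100.]
side table z -0.6697924142385432
[320. 161.] 284 xy 694 -284 size [74. 31.] 0.6 zmax 86.0 hsv [ 11.  30. 128.]
   top centroid [ 689. -285.   74.]
[221. 175.] 50 xy 889 37 size [24. 31.] 4.5 zmax 26.0 hsv [160.   13.  119.5]
   top centroid [888.  39.  18.]
[294. 212.] 4090 xy 552 -13 size [283. 256.] 84.4 zmax 125.0 hsv [ 45.   7. 116.]
   top centroid [541. -80. 109.]
[134. 224.] 1949 xy 812 425 size [194. 474.] 24.6 zmax 130.0 hsv [ 10. 132.  51.]
   top centroid [701. 559. 118.]
[180. 255.] 2026 xy 600 407 size [123. 259.] 64.9 zmax 104.0 hsv [ 15. 117. 133.]
   top centroid [583. 398.  92.]
[153. 318.] 639 xy 425 571 size [59. 47.] 86.2 zmax 103.0 hsv [140. 150. 100.]
   top centroid [427. 586.  96.]
```

Emit:
jog_arm:
  commands:
    - [1,[0.3,-0.3,-0.1],[0,0,0]]
    - [1,[0.3,-0.3,-0.1],[0,0,0]]
    - [1,[0.3,-0.3,-0.1],[0,0,0]]
    - [1,[0.3,-0.3,-0.1],[0,0,0]]
    - [1,[0.3,-0.3,-0.1],[0,0,0]]
    - [1,[0.3,-0.3,-0.1],[0,0,0]]
    - [1,[0.3,-0.3,-0.1],[0,0,0]]
    - [1,[0.3,-0.3,-0.1],[0,0,0]]
    - [1,[0.3,-0.3,-0.1],[0,0,0]]
    - [1,[0.3,-0.3,-0.1],[0,0,0]]

```text
t: 1.1
ee_pos: [400.2, -186.9, 323.0]
orientation: [-3.084, -0.6, 0.0]
ft_force: [1.1, -0.0, 0.2]
width: 88.1
grasp_force: 0.0
```

Emit:
jog_arm:
  commands:
    - [1,[0.3,-0.3,-0.1],[0,0,0]]
    - [1,[0.3,-0.3,-0.1],[0,0,0]]
    - [1,[0.3,-0.3,-0.1],[0,0,0]]
    - [1,[0.3,-0.3,0],[0,0,0]]
    - [1,[0,0,0],[0,0,0]]
    - [1,[0,0,0],[0,0,0]]

```text
t: 1.7
ee_pos: [466.0, -31.6, 352.3]
orientation: [3.083, 0.605, -0.002]
ft_force: [0.2, -0.1, 0.2]
width: 88.1
grasp_force: 0.0
```

Run:
```python
from h import *
d,p,o=wrist("w1")
print(d["intrinsics"][0],d["mount"].round(2).tolist(),o["ee_pos"],o["orientation"],o["qpos"])
```

```text
[325.1922621    0.         284.29373544] [[-0.0, -0.95, -0.31, 83.68], [1.0, -0.0, -0.0, 0.41], [0.0, -0.31, 0.95, -160.77], [0.0, 0.0, 0.0, 1.0]] [466.04542609 -31.59092539 352.27404668] [ 3.08279587e+00  6.04691253e-01 -1.69009176e-03] [-9.29257642e-02  4.41339928e-02  1.81691474e+00 -3.68285764e-04
  1.28156162e+00  1.09059344e+00]
```

View pics/w1.png

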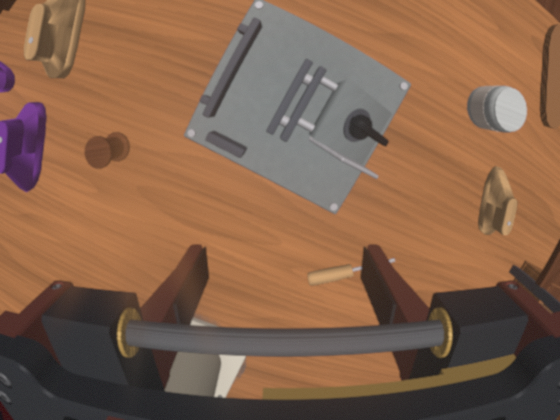

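Wrist view: the plate fills px (190–404, 5–207), with screws at (259,5), (404,86), (334,207) and (190,132). The fence is at (230,65), the stop at (226,144), the jaw at (297,100), the guard at (345,158) and the knob at (365,127). The long last is at (50,40). Next I'll fit the clamp.

```bash
cat >> h.py <<'E'
def ray(w,uv,z):
    """cast wrist pixels (Nx2) to the plane z"""
    K=w["K"];a=(np.atleast_2d(uv)-K[:2,2])/K[0,0];r=np.hypot(*a.T)[:,None]+1e-9
    v=np.c_[a/r*np.sin(r),np.cos(r)];M=w["mount"];T=R.from_rotvec(w["rv"]).as_matrix()
    v=v@M[:3,:3].T@T.T;e=T@M[:3,3]+w["pos"]
    return e+v*((z-e[2])/v[:,2])[:,None]
E
python3 - <<'E'
from h import *
w=dict(np.load("w1.npz"));p=w["p"]
reg=np.zeros(p.shape[:2],bool);reg[0:215,180:412]=1
m=reg&(abs(p[...,2]-12)<5);q=p[m]
print("bed z",np.median(q[:,2]),"table",np.median(p[250:260,60:200,2]))
r=cv2.minAreaRect(q[:,:2].astype(np.float32));print("plate",r)
print("screws z12",ray(w,[[259,5],[404,86],[334,207],[190,132]],12).round(1).tolist())
for n,(u0,v0,u1,v1) in dict(fence=(200,15,262,118),stop=(203,128,250,160)).items():
    s=np.zeros_like(reg);s[v0:v1,u0:u1]=1
    q=p[s&(p[...,2]>44)&(p[...,2]<60)];print(n,len(q),cv2.minAreaRect(q[:,:2].astype(np.float32)),np.median(q[:,2]))
E
```

```text
bed z 10.698914344887953 table nan
plate ((552.3424072265625, -18.177444458007812), (281.0417175292969, 250.9599609375), 83.9948959350586)
screws z12 [[678.6, 96.4, 12.0], [651.4, -159.8, 12.0], [425.3, -135.9, 12.0], [453.5, 123.4, 12.0]]
fence 965 ((569.4217529296875, 92.40313720703125), (13.281847953796387, 160.35848999023438), 83.92706298828125) 50.39148465668404
stop 387 ((460.5335388183594, 59.82179260253906), (58.736480712890625, 14.682487487792969), 84.00442504882812) 48.515527822504566
```

Emit:
jog_arm:
  commands:
    - [1,[0.2,-0.38,0.05],[0,0,0]]
    - [1,[0.2,-0.38,0.05],[0,0,0]]
    - [1,[0.2,-0.38,0.05],[0,0,0]]
    - [1,[0.2,-0.38,0.05],[0,0,0]]
    - [1,[0.2,-0.38,0.05],[0,0,0]]
    - [1,[0.2,-0.38,0.05],[0,0,0]]
    - [1,[0.2,-0.38,0.05],[0,0,0]]
    - [1,[0.2,-0.38,0.05],[0,0,0]]
    - [1,[0.2,-0.38,0.05],[0,0,0]]
    - [1,[0.2,-0.38,0.05],[0,0,0]]

```text
t: 2.75
ee_pos: [509.8, 394.7, 302.2]
orientation: [3.084, 0.597, -0.001]
ft_force: [0.5, -0.1, -0.1]
width: 87.6
grasp_force: 0.0
```

Emit:
jog_arm:
  commands:
    - [1,[0,0,0],[0,0,0]]
    - [1,[0,0,0],[0,0,0]]

```text
t: 2.95
ee_pos: [509.3, 393.7, 301.8]
orientation: [3.083, 0.6, -0.002]
ft_force: [-0.8, -0.3, 0.0]
width: 88.0
grasp_force: 0.0
```

Run:
```python
from h import *
d,p,o=wrist("w2")
print(o["ee_pos"],o["orientation"],o["qpos"])
hsv=cv2.cvtColor(d["image"],cv2.COLOR_BGR2HSV)
print("table",np.nanmedian(p[...,2][abs(p[...,2])<6]))
m=(p[...,2]>5)&(p[...,2]<125)&(abs(p[...,0]-555)<120)&(abs(p[...,1]-425)<80)
q=p[m];h=hsv[m];print(len(q),np.median(h,0),q[:,2].max())
print("all",cv2.minAreaRect(q[:,:2].astype(np.float32)))
for a,b in((90,110),(60,110),(5,40)):
    s=q[(q[:,2]>a)&(q[:,2]<b)];print(a,b,len(s),cv2.minAreaRect(s[:,:2].astype(np.float32)),s.mean(0).round(1))
```

```text
[509.28686066 393.74232439 301.76344803] [ 3.08251273e+00  5.99774857e-01 -2.43317747e-03] [ 6.39879258e-01  3.77377266e-01  1.50968598e+00 -4.99295937e-04
  1.25647654e+00  1.82648595e+00]
table -1.1292240119369694
5769 [ 15. 111. 182.] 102.33898346452636
all ((580.056396484375, 416.68450927734375), (103.09486389160156, 219.4200439453125), 74.29778289794922)
90 110 2431 ((590.9777221679688, 403.1126708984375), (67.37896728515625, 195.70489501953125), 69.04612731933594) [541.9 422.3  99.5]
60 110 3546 ((593.2675170898438, 408.594970703125), (79.74594116210938, 195.94020080566406), 68.87105560302734) [565.8 415.5  91.7]
5 40 1225 ((577.4910888671875, 417.4056701660156), (103.09486389160156, 214.09071350097656), 74.29778289794922) [568.8 417.2  31.1]
```

View pics/w2.png

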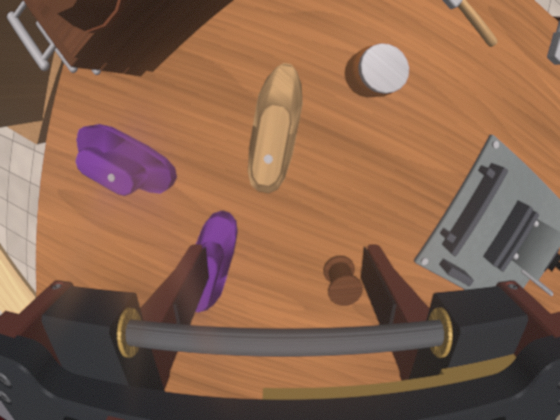

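The last runs from its toe at (287,70) to its heel at (265,185), block top centred near (272,140). Toe points to about +x of the world. The jar at (380,68) polluted the box, so I'll isolate the last's component.

Run:
```python
from h import *
w=dict(np.load("w2.npz"));p=w["p"]
s0=np.zeros(p.shape[:2],bool);s0[55:200,235:310]=1
m=s0&(p[...,2]>8)&(p[...,2]<115)
def rect(s,n):
    r=cv2.minAreaRect(s[:,:2].astype(np.float32));print(n,len(s),np.round(r[0],1),np.round(r[1],1),round(r[2],2),np.median(s[:,2]).round(1),s[:,2].min().round(1))
q=p[m];rect(q,"all");rect(q[q[:,2]>96],"top96");rect(q[q[:,2]>55],"block");rect(q[q[:,2]<45],"low")
t=q[q[:,2]>96]
# side edges of the top: line fit of per-slice midpoints
c=t[:,:2].mean(0);ev=np.linalg.svd(t[:,:2]-c)[2][0];print("pca all top",np.degrees(np.arctan2(*ev[::-1])),c)
cn=cv2.findContours((m&(p[...,2]>96)).astype(np.uint8),0,2)[0];cn=max(cn,key=len)[:,0]
P=ray(w,cn,101);r=cv2.minAreaRect(P[:,:2].astype(np.float32));print("ray top",r)
cn=cv2.findContours(m.astype(np.uint8),0,2)[0];cn=max(cn,key=len)[:,0]
P=ray(w,cn,12);d=np.array([np.cos(.15),np.sin(.15)]);i=np.argmax(P[:,:2]@d);print("toe",P[i].round(1),cn[i])
```

```text
all 5030 [554.5 425.6] [179.7  61.1] 11.15 78.4 17.5
top96 2406 [539.5 422.8] [92.1 36.9] 10.96 99.7 96.0
block 3255 [552.9 424.6] [119.   47.6] 11.84 99.2 55.0
low 1358 [554.5 425.6] [179.7  61.1] 11.15 34.2 17.5
pca all top -168.80505471405596 [540.99814418 422.79044259]
ray top ((540.061279296875, 422.8388671875), (91.08114624023438, 36.43880844116211), 10.9463529586792)
toe [644.  439.3  12. ] [290  64]
```

Emit:
jog_arm:
  commands:
    - [1,[0.39,-0.154,0],[0,0,0]]
    - [1,[0,0,0.3],[0,0,0.121]]
    - [1,[0,0,0.4],[0,0,0.121]]
    - [1,[0,0,0.4],[0,0,0]]
    - [1,[0,0,0.4],[0,0,0]]
    - [1,[0,0,0.1],[0,0,0]]
    - [1,[0,0,0],[0,0,0]]
    - [1,[0,0,0],[0,0,0]]

```text
t: 3.8
ee_pos: [540.8, 423.8, 144.9]
orientation: [-3.125, -0.304, -0.004]
ft_force: [0.2, 0.1, 0.6]
width: 88.3
grasp_force: 0.0
```

Run:
```python
from h import *
d,p,o=wrist("w3")
T=R.from_rotvec(o["orientation"]).as_matrix();print(o["ee_pos"],T.round(3).tolist(),np.degrees(np.arctan2(T[1,0],T[0,0])))
m=(p[...,2]>94)&(p[...,2]<108)&(abs(p[...,0]-540)<60)&(abs(p[...,1]-423)<35)
hsv=cv2.cvtColor(d["image"],cv2.COLOR_BGR2HSV);m&=(hsv[...,1]>60)
q=p[m];print(cv2.minAreaRect(q[:,:2].astype(np.float32)),len(q),T.T@(np.array([539.8,422.7,61.3])-o["ee_pos"]))
```

```text
[540.80000484 423.76318294 144.94079559] [[0.981, 0.193, 0.002], [0.192, -0.981, 0.002], [0.003, -0.001, -1.0]] 11.098570854868173
((540.3477172851562, 422.6166687011719), (92.5439682006836, 36.27802658081055), 11.15299129486084) 5851 [-1.4041511   0.94790087 83.63637306]
```

Emit:
jog_arm:
  commands:
    - [1,[-0.01,0.01,0.3],[0,0,0]]
    - [1,[0,0,0.3],[0,0,0]]
    - [1,[0,0,0.23],[0,0,0]]
    - [1,[0,0,0],[0,0,0]]
    - [-1,[0,0,0],[0,0,0]]
    - [-1,[0,0,0],[0,0,0]]
    - [-1,[0,0,0],[0,0,0]]
    - [-1,[0,0,0],[0,0,0]]
    - [-1,[0,0,0],[0,0,0]]
    - [-1,[0,0,0],[0,0,0]]

```text
t: 4.85
ee_pos: [538.7, 422.8, 60.0]
orientation: [-3.126, -0.305, -0.001]
ft_force: [-0.0, 0.2, 0.1]
width: 43.4
grasp_force: 0.0
```

Emit:
jog_arm:
  commands:
    - [-1,[0,0,0],[0,0,0]]
    - [-1,[0,0,-0.1],[0,0,0]]
    - [-1,[0,0,-0.3],[0,0,0]]
    - [-1,[0,0,-0.4],[0,0,0]]
    - [-1,[0,0,-0.4],[0,0,0]]
    - [-1,[0,0,0],[0,0,0]]
    - [-1,[0,0,0],[0,0,0]]

```text
t: 5.55
ee_pos: [538.5, 422.7, 180.2]
orientation: [-3.126, -0.305, -0.001]
ft_force: [-0.9, 0.1, -5.1]
width: 36.0
grasp_force: 30.0
```

Emit:
jog_arm:
  commands:
    - [-1,[-0.03,0.18,0],[0,0,0]]
    - [-1,[-0.063,0.364,0],[0,0,0]]
    - [-1,[-0.063,0.364,0],[0,0,0]]
    - [-1,[-0.063,0.364,0],[0,0,0]]
    - [-1,[-0.063,0.364,0],[0,0,0]]
    - [-1,[-0.063,0.364,0],[0,0,0]]
    - [-1,[-0.063,0.364,0],[0,0,0]]
    - [-1,[-0.063,0.364,0],[0,0,0]]
    - [-1,[-0.063,0.364,0],[0,0,0]]
    - [-1,[-0.063,0.364,0],[0,0,0]]

```text
t: 6.55
ee_pos: [544.6, 69.7, 177.5]
orientation: [3.126, 0.305, -0.007]
ft_force: [0.4, -0.6, -3.8]
width: 36.1
grasp_force: 30.0
```

Emit:
jog_arm:
  commands:
    - [-1,[-0.035,0.184,0],[0,0,0]]
    - [-1,[0,0,0],[0,0,0.1]]
    - [-1,[0,0,0],[0,0,0.14]]
    - [-1,[0,0,0],[0,0,0.14]]
    - [-1,[0,0,0],[0,0,0]]
    - [-1,[0,0,0],[0,0,0]]
    - [-1,[0,0,0],[0,0,0]]

```text
t: 7.25
ee_pos: [546.3, 53.1, 178.9]
orientation: [3.137, -0.16, -0.003]
ft_force: [0.9, -0.1, -2.9]
width: 35.5
grasp_force: 30.0
```

Run:
```python
from h import *
d,p,o=wrist("w4")
T=R.from_rotvec(o["orientation"]).as_matrix();print(o["ee_pos"],np.degrees(np.arctan2(T[1,0],T[0,0])),T[2],o["qpos"])
print("delta tool",T.T@(np.array([546.3,52.9,72])-o["ee_pos"]))
```

```text
[546.28197091  53.1184281  178.89926199] -5.8236749190359065 [-1.59713922e-03  3.28583499e-04 -9.99998671e-01] [ 7.52724005e-02  3.70015747e-01  1.83236798e+00 -5.24339910e-05
  9.40838964e-01  1.74774169e+00]
delta tool [  0.21083232   0.18034608 106.89912664]
```

View pics/w4.png

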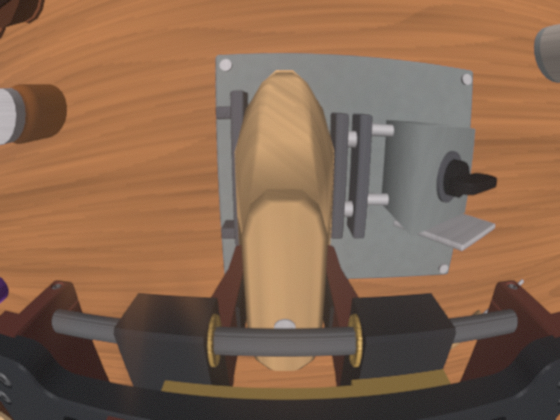

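The last is held straight (toe at (285,75)) above the bed. The fence (240,165) and jaw pad (340,175) are on either side of it. The knob is at (465,180) and the guard at (455,230). I'll check everything in the clamp frame before lowering.

```bash
cat >> h.py <<'E'
C0=np.array([565.2,50.4,0]);CR=R.from_euler("z",-6.0,degrees=True).as_matrix()
def toC(p): return (p-C0)@CR
def toW(p): return np.asarray(p)@CR.T+C0
E
python3 - <<'E'
from h import *
w=dict(np.load("w4.npz"));c=toC(w["p"])
hsv=cv2.cvtColor(w["image"],cv2.COLOR_BGR2HSV)
def box(n,u0,v0,u1,v1,z0,z1,extra=True):
    s=np.zeros(c.shape[:2],bool);s[v0:v1,u0:u1]=1;q=c[s&(c[...,2]>z0)&(c[...,2]<z1)&extra]
    r=cv2.minAreaRect(q[:,:2].astype(np.float32))
    print(n,len(q),"min",np.percentile(q,1,axis=0).round(1),"max",np.percentile(q,99,axis=0).round(1),"ang",round(r[2],1))
wood=(hsv[...,1]>60)&(hsv[...,0]>8)
box("fence",225,85,245,245,44,60);box("pad",325,105,352,245,44,60);box("rear",353,105,375,245,44,60)
box("last low",232,65,335,240,120,165,wood);box("last top",235,190,335,300,205,235,wood);box("last all",232,65,335,300,110,235,wood)
E
```

```text
fence 982 min [-63.7  36.3  46.8] max [78.8 48.6 52.3] ang 88.0
pad 1665 min [-58.3 -57.   46.2] max [ 58.7 -45.   52.3] ang 89.9
rear 1648 min [-58.6 -78.9  44.6] max [ 58.8 -66.9  52.4] ang 0.5
last low 3400 min [-13.6 -29.4 137.7] max [ 86.7  29.8 164.8] ang 0.2
last top 8696 min [-16.3 -18.2 207. ] max [ 29.1  18.3 222.7] ang 89.3
last all 19457 min [-15.7 -27.  141.7] max [ 82.4  27.3 220.3] ang 0.3
```

Emit:
jog_arm:
  commands:
    - [-1,[0,0,0.25],[0,0,0]]
    - [-1,[0,0,0.3],[0,0,0]]
    - [-1,[0,0,0.25],[0,0,0]]
    - [-1,[0,0,0.15],[0,0,0]]
    - [-1,[0,0,0.05],[0,0,0]]
    - [-1,[0,0,0.03],[0,0,0]]
    - [-1,[0,0,0.01],[0,0,0]]
    - [-1,[0,0,0],[0,0,0]]
    - [-1,[0,0,0],[0,0,0]]

```text
t: 8.2
ee_pos: [547.6, 53.4, 76.5]
orientation: [-3.137, 0.163, -0.003]
ft_force: [-0.3, 0.3, -4.8]
width: 35.7
grasp_force: 30.0
```

Emit:
jog_arm:
  commands:
    - [-1,[0,0,0.01],[0,0,0]]
    - [-1,[0,0,0],[0,0,0]]

```text
t: 8.4
ee_pos: [547.2, 53.4, 75.0]
orientation: [-3.137, 0.163, -0.001]
ft_force: [-0.7, -0.3, -3.8]
width: 35.7
grasp_force: 30.0
```

Emit:
jog_arm:
  commands:
    - [-1,[0,0,0.01],[0,0,0]]
    - [-1,[0,0,0.01],[0,0,0]]
    - [-1,[0,0,0],[0,0,0]]
    - [-1,[0,0,0],[0,0,0]]

```text
t: 8.8
ee_pos: [546.9, 53.3, 72.6]
orientation: [3.137, -0.163, -0.0]
ft_force: [-0.1, -0.6, -3.9]
width: 36.0
grasp_force: 30.0
```

Emit:
jog_arm:
  commands:
    - [-1,[0,0,0.01],[0,0,0]]
    - [-1,[0,0,0],[0,0,0]]
    - [-1,[0,0,0],[0,0,0]]

```text
t: 9.1
ee_pos: [547.1, 53.4, 71.7]
orientation: [-3.137, 0.163, -0.0]
ft_force: [-0.2, -0.1, -4.2]
width: 36.2
grasp_force: 30.0
```

Emit:
jog_arm:
  commands:
    - [-1,[0,0,0.01],[0,0,0]]
    - [-1,[0,0,0],[0,0,0]]
    - [-1,[0,0,0],[0,0,0]]

```text
t: 9.4
ee_pos: [547.1, 53.4, 71.7]
orientation: [3.137, -0.163, 0.001]
ft_force: [-2.9, 1.0, 7.3]
width: 35.8
grasp_force: 30.0
```

Emit:
jog_arm:
  commands:
    - [-1,[0,0,0.01],[0,0,0]]
    - [-1,[0,0,0],[0,0,0]]
    - [-1,[0,0,0],[0,0,0]]

```text
t: 9.7
ee_pos: [547.2, 53.5, 71.6]
orientation: [3.137, -0.162, 0.001]
ft_force: [-6.0, 0.3, 17.1]
width: 35.7
grasp_force: 30.0
```

Emit:
jog_arm:
  commands:
    - [-1,[0,0,-0.015],[0,0,0]]
    - [1,[0,0,0],[0,0,0]]
    - [1,[0,0,0],[0,0,0]]
    - [1,[0,0,0],[0,0,0]]
    - [1,[0,0,0],[0,0,0]]
    - [1,[0,0,0],[0,0,0]]
    - [1,[0,0,-0.1],[0,0,0]]
    - [1,[0,0,-0.3],[0,0,0]]
    - [1,[0,0,-0.4],[0,0,0]]
    - [1,[0,0,-0.4],[0,0,0]]

```text
t: 10.7
ee_pos: [546.6, 53.3, 192.8]
orientation: [3.137, -0.163, -0.001]
ft_force: [0.1, -0.2, 0.0]
width: 87.8
grasp_force: 0.0
```

Emit:
jog_arm:
  commands:
    - [1,[-0.3,0,-0.2],[0,0,0]]
    - [1,[-0.4,0.1,-0.1],[0,0,0]]
    - [1,[-0.3,0.4,0],[0,0,0]]
    - [1,[0,0.4,0],[0,0,0]]
    - [1,[0,0,0],[0,0,0]]
    - [1,[0,0,0],[0,0,0]]

```text
t: 11.3
ee_pos: [438.4, -26.3, 222.0]
orientation: [-3.137, 0.167, -0.002]
ft_force: [0.3, -0.2, -0.4]
width: 87.9
grasp_force: 0.0
```

Run:
```python
from h import *
d,p,o=wrist("w5");c=toC(p)
print(o["ee_pos"],o["qpos"])
hsv=cv2.cvtColor(d["image"],cv2.COLOR_BGR2HSV)
wood=(hsv[...,1]>60)&(hsv[...,0]>8)
m=wood&(c[...,2]>22)&(c[...,2]<120)&(abs(c[...,0])<110)&(abs(c[...,1])<45);q=c[m]
print("last",np.percentile(q,[.5,99.5],axis=0).round(1).tolist(),cv2.minAreaRect(q[:,:2].astype(np.float32)))
q=c[m&(c[...,2]>97)];print("top",np.percentile(q,[.5,99.5],axis=0).round(1).tolist(),cv2.minAreaRect(q[:,:2].astype(np.float32)))
# knob: bar points near its axis; knob frame: origin on the face, ez axis, ey up the slope, ex
ez=np.array([0,-np.sin(np.radians(35)),np.cos(np.radians(35))]);ey=np.array([0,ez[2],-ez[1]])
ex=np.cross(ey,ez);k=(c-[10,-150,75])@np.stack([ex,ey,ez],1);print("ex",ex)
s=(abs(k[...,2]-35)<12)&(np.hypot(k[...,0],k[...,1])<43)&(hsv[...,2]<80)
q=k[s];print("bar",len(q),np.percentile(q[:,2],[5,50,95]).round(1),cv2.minAreaRect(q[q[:,2]>32][:,:2].astype(np.float32)))
g=k[(abs(k[...,0]+48)<8)&(abs(k[...,1])<50)&(k[...,2]>34)&(k[...,2]<46)];print("guard",len(g),np.percentile(g,[2,50,98],axis=0).round(1).tolist())
im=d["image"]; cv2.imwrite("pics/w5c.png",im)
```

```text
[438.42981709 -26.31653424 221.96682258] [-8.72528625e-02  1.46628671e-01  2.02441556e+00  3.49866701e-04
  9.69183992e-01  1.58945011e+00]
last [[-88.1, -30.0, 24.6], [81.1, 36.9, 113.3]] ((-1.4526519775390625, 5.826684951782227), (179.69309997558594, 72.72515106201172), 0.1037852019071579)
top [[-62.6, -18.2, 97.9], [27.7, 17.8, 113.4]] ((-17.187496185302734, 0.06872749328613281), (92.7813491821289, 37.135108947753906), 0.007469791453331709)
ex [ 1.  0. -0.]
bar 843 [25.2 37.4 39.3] ((-0.6451222896575928, 4.199005126953125), (65.46307373046875, 10.530389785766602), 88.3613510131836)
guard 404 [[-51.3, -46.1, 35.2], [-48.4, 2.5, 38.4], [-45.7, 34.3, 39.6]]
```

View pics/w5.png

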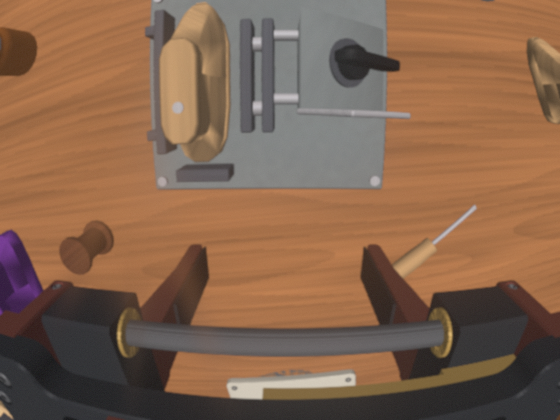

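The last stands at clamp x≈-2, y≈0 and square to the fence, with a heel gap of about 6 mm. The knob at (360,60) reads about 0.03 rad, on its nominal axis. Next I'll plan the knob approach.

```bash
cat >> h.py <<'E'
ez=np.array([0,-np.sin(np.radians(35)),np.cos(np.radians(35))]);ey=np.array([0,ez[2],-ez[1]]);ex=np.array([1.,0,0])
def knobR(a):
    """tool orientation with its x along the wings at knob angle a"""
    x=np.cos(a)*ey+np.sin(a)*ex; z=-ez
    return CR@np.stack([x,np.cross(z,x),z],1)
def knobP(out): return toW(np.array([10,-150,75])+out*ez)
E
python3 - <<'E'
from h import *
o=get_obs();T=R.from_rotvec(o["orientation"]).as_matrix();q=o["qpos"]
def zyz(T,q1,s23):
    A=R.from_euler("z",q1)*R.from_euler("y",s23);B=A.inv()*R.from_matrix(T)
    e=B.as_euler("ZYZ");return e[0],e[1],(e[2]-np.pi/2+np.pi)%(2*np.pi)-np.pi
print("check",zyz(T,q[0],q[1]+q[2]),q[3:])
for a in(0,.8,1.7):
  for s in(2.0,2.3): print(a,s,np.round(zyz(knobR(a),-.2,s),2))
G=knobR(.04);rv=(R.from_matrix(T.T@G)).as_rotvec(degrees=True);print("turn tool deg",rv,"frac",rv/45)
for out in(16,90): print(out,knobP(out),"delta in current tool",T.T@(knobP(out)-o["ee_pos"]),"in knob tool",G.T@(knobP(out)-o["ee_pos"]))
E
```

```text
check (np.float64(0.0003653130241203506), np.float64(0.9690935653009657), np.float64(1.5894987859817054)) [3.65313024e-04 9.69093565e-01 1.58949879e+00]
0 2.0 [ 0.64  1.28 -0.33]
0 2.3 [ 0.72  1.04 -0.54]
0.8 2.0 [0.64 1.28 0.47]
0.8 2.3 [0.72 1.04 0.26]
1.7 2.0 [0.64 1.28 1.37]
1.7 2.3 [0.72 1.04 1.16]
turn tool deg [ 27.83272187  26.66079876 -84.72657128] frac [ 0.61850493  0.59246219 -1.8828127 ]
16 [ 558.50666845 -108.95051813   88.10643271] delta in current tool [127.82668117  70.27708442 133.70442518] in knob tool [-128.94983034  133.20953415   69.15608139]
90 [ 554.06999375 -151.16265815  148.72368399] delta in current tool [127.88551676 112.70241669  73.07367621] in knob tool [-128.94983034  133.20953415   -4.84391861]
```

Emit:
jog_arm:
  commands:
    - [-0.3,[0,0,0],[0.051,0.049,-0.157]]
    - [-0.3,[0,0,0],[0.051,0.049,-0.157]]
    - [-0.3,[0,0,0],[0.051,0.049,-0.157]]
    - [-0.3,[0,0,0],[0.051,0.049,-0.157]]
    - [-0.3,[0,0,0],[0.051,0.049,-0.157]]
    - [-0.3,[0,0,0],[0.051,0.049,-0.157]]
    - [-0.3,[0,0,0],[0.051,0.049,-0.157]]
    - [-0.3,[0,0,0],[0.051,0.049,-0.157]]
    - [-0.3,[0,0,0],[0.051,0.049,-0.157]]
    - [-0.3,[0,0,0],[0.051,0.049,-0.157]]

```text
t: 12.35
ee_pos: [438.7, -24.8, 221.3]
orientation: [-2.283, -1.506, -0.533]
ft_force: [0.4, -1.0, -0.8]
width: 30.7
grasp_force: 0.0
```

Emit:
jog_arm:
  commands:
    - [-0.3,[0,0,0],[0.051,0.049,-0.157]]
    - [-0.3,[0,0,0],[0.051,0.049,-0.157]]
    - [-0.3,[-0.26,0.26,0],[0,0,0]]
    - [-0.3,[-0.26,0.27,0],[0,0,0]]
    - [-0.3,[-0.26,0.27,0],[0,0,0]]
    - [-0.3,[-0.26,0.27,0],[0,0,0]]
    - [-0.3,[-0.25,0.26,0],[0,0,0]]
    - [-0.3,[0,0,0],[0,0,0]]
    - [-0.3,[0,0,0],[0,0,0]]

```text
t: 13.25
ee_pos: [554.0, -147.7, 144.0]
orientation: [-2.011, -1.742, -0.605]
ft_force: [-0.4, -0.1, 0.3]
width: 30.3
grasp_force: 0.0
```

Run:
```python
from h import *
d,p,o=wrist("w6");T=R.from_rotvec(o["orientation"]).as_matrix();print(o["ee_pos"],o["qpos"],o["width"])
G=knobR(.04);print("turn frac",R.from_matrix(T.T@G).as_rotvec(degrees=True)/45)
print("delta to 90 & 16",T.T@(knobP(90)-o["ee_pos"]),T.T@(knobP(16)-o["ee_pos"]))
c=toC(p);hsv=cv2.cvtColor(d["image"],cv2.COLOR_BGR2HSV)
k=(c-[10,-150,75])@np.stack([ex,ey,ez],1)
s=(k[...,2]>32)&(k[...,2]<46)&(np.hypot(k[...,0],k[...,1])<43)
q=k[s];print("bar",len(q),np.percentile(q,[2,50,98],axis=0).round(1).tolist(),cv2.minAreaRect(q[:,:2].astype(np.float32)) if len(q) else 0)
```

```text
[ 553.97245152 -147.7229787   143.95195694] [-0.56133204  0.59485649  1.70342568  0.57762623  1.2056999  -0.72951311] 30.29032528129045
turn frac [-0.00338945  0.00620254  0.00086772]
delta to 90 & 16 [-0.06746106  0.44281126 -5.86597438] [ 0.29295815  0.63992625 68.13288536]
bar 1360 [[-5.1, -31.1, 33.2], [-0.1, 5.5, 38.3], [4.8, 34.6, 39.8]] ((-0.16286897659301758, 1.0866813659667969), (70.33106994628906, 10.005354881286621), 88.86158752441406)
```

View pics/w6.png

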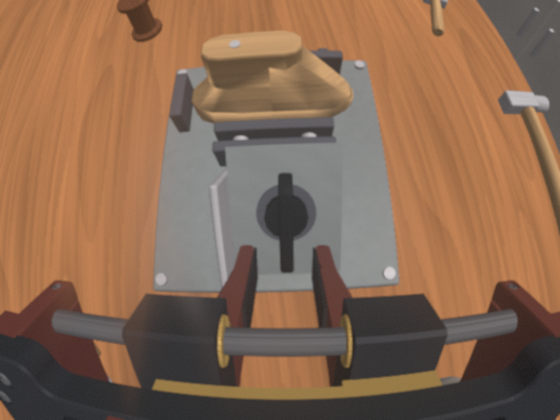

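The wings (285,172 to 287,270) lie on the mid-line between the fingers, parallel to the guard (220,225). Going in and pinching.

Emit:
jog_arm:
  commands:
    - [-0.3,[0,0.006,0.2],[0,0,0]]
    - [-0.3,[0,0,0.2],[0,0,0]]
    - [-0.3,[0,0,0.16],[0,0,0]]
    - [-0.3,[0,0,0.1],[0,0,0]]
    - [-0.3,[0,0,0],[0,0,0]]
    - [-1,[0,0,0],[0,0,0]]
    - [-1,[0,0,0],[0,0,0]]
    - [-1,[0,0,0],[0,0,0]]
    - [-1,[0,0,0],[0,0,0]]

```text
t: 14.2
ee_pos: [558.7, -112.2, 91.1]
orientation: [-2.014, -1.743, -0.607]
ft_force: [-1.2, -1.1, 2.1]
width: 9.7
grasp_force: 30.0
```

Run:
```python
from h import *
o=get_obs();T=R.from_rotvec(o["orientation"]).as_matrix();print(T.T@(knobP(18)-o["ee_pos"]),o["ft_force"],o["moment"],o["width"],o["qpos"])
```

```text
[ 0.9081816  -0.62160246  2.30834228] [-1.17200413 -1.09984981  2.13160266] [-0.17647433 -0.04903718  0.04548356] 9.690105048135678 [-0.50822571  0.6581495   1.74964545  0.63083172  1.09046718 -0.76456901]
```

Gripped. Turning clockwise about tool +z, in steps.

Emit:
jog_arm:
  commands:
    - [-1,[0,0,0],[0,0,0.08]]
    - [-1,[0,0,0],[0,0,0.12]]
    - [-1,[0,0,0],[0,0,0.12]]
    - [-1,[0,0,0],[0,0,0.12]]
    - [-1,[0,0,0],[0,0,0.12]]
    - [-1,[0,0,0],[0,0,0]]

```text
t: 14.8
ee_pos: [558.0, -111.9, 91.2]
orientation: [-2.294, -1.23, -0.456]
ft_force: [-3.1, -1.9, 4.0]
width: 9.6
grasp_force: 30.0
```

```bash
cat > k.py <<'E'
from h import *
o=get_obs();T=R.from_rotvec(o["orientation"]).as_matrix();x=CR.T@T[:,0]
print("knob",np.arctan2(x@ex,x@ey),"off",(T.T@(knobP(20.3)-o["ee_pos"])).round(1),"F",(T.T@o["ft_force"]).round(1),"M",(T.T@o["moment"]).round(2),o["width"].round(1),o["qpos"].round(2))
E
python3 k.py
```

```text
Traceback (most recent call last):
  File "k.py", line 3, in <module>
    print("knob",np.arctan2(x@ex,x@ey),"off",(T.T@(knobP(20.3)-o["ee_pos"])).round(1),"F",(T.T@o["ft_force"]).round(1),"M",(T.T@o["moment"]).round(2),o["width"].round(1),o["qpos"].round(2))
                                                                                                                                                      ^^^^^^^^^^^^^^^^
AttributeError: 'float' object has no attribute 'round'
```

Emit:
jog_arm:
  commands:
    - [-1,[0,0,0],[0,0,0.12]]
    - [-1,[0,0,0],[0,0,0.12]]
    - [-1,[0,0,0],[0,0,0.12]]
    - [-1,[0,0,0],[0,0,0.12]]
    - [-1,[0,0,0],[0,0,0.12]]
    - [-1,[0,0,0],[0,0,0.12]]
    - [-1,[0,0,0],[0,0,0]]

```text
t: 15.5
ee_pos: [557.3, -111.2, 91.6]
orientation: [-2.497, -0.532, -0.244]
ft_force: [-6.0, -1.0, 8.8]
width: 9.8
grasp_force: 30.0
```

```bash
sed -i 's/o\["width"\].round(1)/round(o["width"],1)/' k.py; python3 k.py
```

```text
knob 1.047291162767234 off [ 0.8  0.5 -0. ] F [-3.2 -6.2 -8.1] M [ 1.04 -0.66  0.16] 9.8 [-0.51  0.66  1.75  0.63  1.09  0.24]
```

Emit:
jog_arm:
  commands:
    - [-1,[0,0,0],[0,0,0.1]]
    - [-1,[0,0,0],[0,0,0.1]]
    - [-1,[0,0,0],[0,0,0.1]]
    - [-1,[0,0,0],[0,0,0.1]]
    - [-1,[0,0,0],[0,0,0.1]]
    - [-1,[0,0,0],[0,0,0]]

```text
t: 16.1
ee_pos: [557.1, -110.7, 92.0]
orientation: [-2.536, -0.035, -0.09]
ft_force: [-6.2, 0.4, 11.6]
width: 9.7
grasp_force: 30.0
```

```bash
python3 k.py
```

```text
knob 1.4393105467774339 off [ 1.1  0.9 -0. ] F [-5.4 -7.2 -9.6] M [ 1.24 -1.09 -0.03] 9.7 [-0.51  0.66  1.75  0.63  1.1   0.64]
```

Emit:
jog_arm:
  commands:
    - [-1,[0,0,0],[0,0,0.1]]
    - [-1,[0,0,0],[0,0,0.1]]
    - [-1,[0,0,0],[0,0,0.1]]
    - [-1,[0,0,0],[0,0,0.08]]
    - [-1,[0,0,0],[0,0,0]]
    - [-1,[0,0,0],[0,0,0]]

```text
t: 16.7
ee_pos: [557.1, -110.3, 92.3]
orientation: [-2.51, 0.338, 0.028]
ft_force: [-6.8, 2.4, 11.9]
width: 10.3
grasp_force: 30.0
```

```bash
cat > v.py <<'E'
import sys
from h import *
d,p,o=wrist(sys.argv[1]);c=toC(p);hsv=cv2.cvtColor(d["image"],cv2.COLOR_BGR2HSV)
wood=(hsv[...,1]>60)&(hsv[...,0]>8)
m=wood&(c[...,2]>22)&(c[...,2]<120)&(abs(c[...,0])<110)&(abs(c[...,1])<35);q=c[m]
print("last",np.percentile(q,[.5,99.5],axis=0).round(1).tolist())
q=c[m&(c[...,2]>97)]
if len(q)>9:print("top",len(q),np.percentile(q,[1,99],axis=0).round(1).tolist(),cv2.minAreaRect(q[:,:2].astype(np.float32)))
j=c[(~wood)&(abs(c[...,2]-51)<5)&(abs(c[...,0])<55)&(c[...,1]<-20)&(c[...,1]>-90)]
print("jaw y hist",np.histogram(j[:,1],bins=np.arange(-60,-18,3)))
k=(c-[10,-150,75])@np.stack([ex,ey,ez],1)
q=k[(k[...,2]>34)&(k[...,2]<44)&(np.hypot(k[...,0],k[...,1])<40)];print("bar",len(q),cv2.minAreaRect(q[:,:2].astype(np.float32)) if len(q)>9 else 0)
E
python3 k.py; python3 v.py w7
```

```text
knob 1.734913271585976 off [ 1.4  1.  -0. ] F [-8.3 -7.  -8.8] M [ 1.23 -1.32 -0.45] 10.3 [-0.51  0.66  1.75  0.63  1.1   0.93]
last [[-77.1, -21.4, 24.0], [85.5, 19.9, 112.3]]
top 2513 [[-60.0, -12.8, 97.2], [29.7, 20.4, 112.4]] ((-16.099672317504883, 4.451563835144043), (35.85248565673828, 93.29370880126953), 89.09962463378906)
jaw y hist (array([ 0,  0,  7, 86, 31, 35, 24,  9, 76, 38, 41, 31, 21]), array([-60, -57, -54, -51, -48, -45, -42, -39, -36, -33, -30, -27, -24,
       -21]))
bar 2625 ((1.5153274536132812, 1.0707015991210938), (27.350351333618164, 68.37982177734375), 68.37769317626953)
```

Torque of 0.45 N·m matches a knob angle of about 1.7 rad. I'll release, back out along the axis and verify.

Emit:
jog_arm:
  commands:
    - [-0.3,[0,0,0],[0,0,0]]
    - [-0.3,[0,0,0],[0,0,0]]
    - [-0.3,[0,0,0],[0,0,0]]
    - [-0.3,[0,0,-0.1],[0,0,0]]
    - [-0.3,[0,0,-0.3],[0,0,0]]
    - [-0.3,[0,0,-0.3],[0,0,0]]
    - [-0.3,[0,0,-0.3],[0,0,0]]
    - [-0.3,[0,0,-0.3],[0,0,0]]
    - [-0.3,[0,0,0],[0,0,0]]
    - [-0.3,[0,0,0],[0,0,0]]

```text
t: 17.75
ee_pos: [550.6, -185.6, 197.7]
orientation: [-2.514, 0.342, 0.023]
ft_force: [0.2, 0.1, -0.1]
width: 30.5
grasp_force: 0.0
```

```bash
python3 v.py w8
```

```text
last [[-86.2, -21.5, 24.3], [85.1, 20.6, 112.7]]
top 1540 [[-60.3, -12.6, 97.4], [29.8, 20.6, 112.8]] ((-16.48553466796875, 3.9512414932250977), (94.20353698730469, 35.464202880859375), 0.3133733570575714)
jaw y hist (array([  0,   1,  25,  13,  18, 103,  10,  44, 286, 124, 118,  77,   9]), array([-60, -57, -54, -51, -48, -45, -42, -39, -36, -33, -30, -27, -24,
       -21]))
bar 834 ((-0.07149124145507812, -0.6069545745849609), (69.17950439453125, 9.957756996154785), 1.0023237466812134)
```

View pics/w8.png

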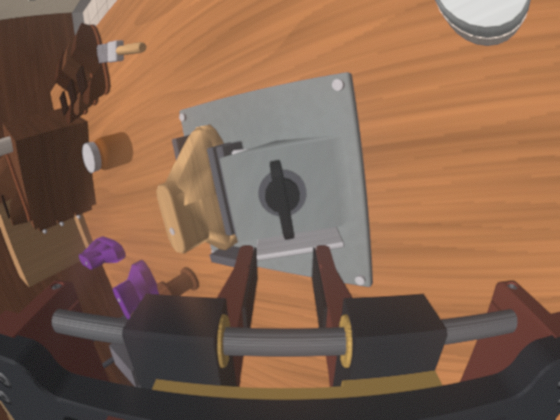

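The bar reads about 1° off the clamp x, so the knob is at about 1.55 rad. That is above 1.5 but with little margin, so I'll cross-check it against the guard and the jaw's rear bar.

Run:
```python
from h import *
def ax(q): c=q.mean(0);v=np.linalg.svd(q-c,full_matrices=False)[2][0];return np.degrees(np.arctan2(v[1],v[0]))%180,c.round(1),len(q)
for n in("w5","w6","w8"):
    w=dict(np.load(n+".npz"));c=toC(w["p"]);k=(c-[10,-150,75])@np.stack([ex,ey,ez],1)
    dark=w["image"].max(2)<80
    b=(k[...,2]>36)&(k[...,2]<43)&(np.hypot(k[...,0],k[...,1])<40)
    g=(abs(k[...,0]+48)<6)&(abs(k[...,1])<40)&(k[...,2]>35)&(k[...,2]<44)
    print(n,"bar",ax(k[b][:,:2]),"guard",ax(k[g][:,:2]))
    t=c[(abs(c[...,2]-51)<4)&(abs(c[...,0])<50)&(c[...,1]<-22)&(c[...,1]>-90)]
    h,e=np.histogram(t[:,1],bins=np.arange(-90,-20,2));print(dict(zip(e[:-1].tolist(),h.tolist())))
```

```text
w5 bar (np.float64(88.39589852252378), array([-0.9,  4.7]), 513) guard (np.float64(89.78843804041524), array([-48.5,   2.9]), 366)
{-90: 0, -88: 0, -86: 0, -84: 0, -82: 0, -80: 160, -78: 190, -76: 192, -74: 192, -72: 188, -70: 189, -68: 38, -66: 0, -64: 0, -62: 0, -60: 0, -58: 168, -56: 198, -54: 187, -52: 187, -50: 185, -48: 174, -46: 47, -44: 0, -42: 0, -40: 0, -38: 0, -36: 0, -34: 0, -32: 0, -30: 6, -28: 105, -26: 141, -24: 108}
w6 bar (np.float64(88.84552238910753), array([-0.1,  2.1]), 1227) guard (np.float64(89.79286195908655), array([-47.8,   0.1]), 860)
{-90: 0, -88: 0, -86: 0, -84: 0, -82: 0, -80: 6, -78: 6, -76: 119, -74: 189, -72: 187, -70: 155, -68: 12, -66: 0, -64: 0, -62: 0, -60: 10, -58: 276, -56: 210, -54: 165, -52: 167, -50: 174, -48: 113, -46: 12, -44: 0, -42: 0, -40: 0, -38: 0, -36: 0, -34: 0, -32: 0, -30: 26, -28: 196, -26: 230, -24: 157}
w8 bar (np.float64(0.9722656270266441), array([ 1.1, -0.6]), 773) guard (np.float64(90.57299914342056), array([-47.3,   0.3]), 433)
{-90: 0, -88: 0, -86: 0, -84: 0, -82: 0, -80: 0, -78: 0, -76: 0, -74: 0, -72: 0, -70: 0, -68: 0, -66: 0, -64: 0, -62: 0, -60: 0, -58: 0, -56: 1, -54: 6, -52: 5, -50: 4, -48: 2, -46: 46, -44: 56, -42: 10, -40: 0, -38: 26, -36: 178, -34: 87, -32: 75, -30: 77, -28: 71, -26: 33, -24: 8}
```

Measured against the guard, the knob is at 1.56 rad with the spring compressed and the last against the fence. That is about the friction-hold limit (1.3 + 0.2/0.7 ≈ 1.59), so more turning would only spring back. I'll wait and measure again for creep, with a side picture for the neighbours.

Emit:
jog_arm:
  commands:
    - [-0.3,[0,0,-0.2],[0,0,0]]
    - [-0.3,[0,0,-0.2],[0,0,0]]
    - [-0.3,[0,0,0],[0,0,0]]
    - [-0.3,[0,0,0],[0,0,0]]
    - [-0.3,[0,0,0],[0,0,0]]
    - [-0.3,[0,0,0],[0,0,0]]
    - [-0.3,[0,0,0],[0,0,0]]
    - [-0.3,[0,0,0],[0,0,0]]
    - [-0.3,[0,0,0],[0,0,0]]
    - [-0.3,[0,0,0],[0,0,0]]

```text
t: 18.8
ee_pos: [548.3, -207.8, 230.3]
orientation: [-2.514, 0.341, 0.025]
ft_force: [0.5, -0.2, 0.1]
width: 30.6
grasp_force: 0.0
```

```bash
python3 v.py w9
python3 - <<'E'
from h import *
def ax(q): c=q.mean(0);v=np.linalg.svd(q-c,full_matrices=False)[2][0];return np.degrees(np.arctan2(v[1],v[0]))%180
w=dict(np.load("w9.npz"));c=toC(w["p"]);k=(c-[10,-150,75])@np.stack([ex,ey,ez],1)
b=(k[...,2]>36)&(k[...,2]<43)&(np.hypot(k[...,0],k[...,1])<40)
g=(abs(k[...,0]+48)<6)&(abs(k[...,1])<40)&(k[...,2]>35)&(k[...,2]<44)
print("knob",np.radians(ax(k[g][:,:2])-ax(k[b][:,:2])))
d=get_image("side");cv2.imwrite("pics/side1.png",d["image"])
E
```

```text
last [[-87.2, -21.9, 23.7], [85.1, 20.7, 112.7]]
top 1331 [[-60.3, -12.8, 97.3], [29.0, 20.9, 112.8]] ((-16.683610916137695, 4.382124900817871), (35.256103515625, 92.32467651367188), 89.15768432617188)
jaw y hist (array([  0,   4,  18,  25,  98, 100,   9,  39, 243, 113, 107,  68,   6]), array([-60, -57, -54, -51, -48, -45, -42, -39, -36, -33, -30, -27, -24,
       -21]))
bar 651 ((0.26274871826171875, -0.7045741081237793), (69.16376495361328, 10.077420234680176), 1.2259577512741089)
knob 1.5475665974542967
```

View pics/side1.png

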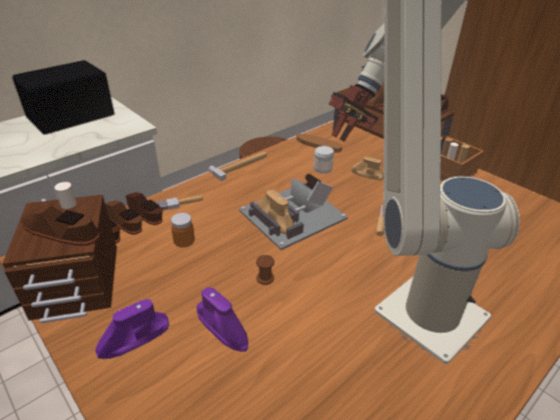

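The last is clamped at about x -1.5, flush to the fence. The knob is holding at about 1.55 rad, the arm is clear and the other items are where they were. Handing in.

```bash
python3 -c "
from workcell import *
print(close_job())"
```

```text
the job is handed in; nothing more can be done
None
```

The long last is clamped sole down against the fence, heel about 6 mm from the stop and toe pointing away, with the knob at about 1.55 rad (1.5 is firm); the job was handed in at about 19 s, and no verdict came back.

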